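# Load the demagnetiser drawer and reset its tripped breaker

### The arm

A 6-joint arm with a two-finger parallel gripper is mounted at the origin on the work surface. World frame = base frame: x ahead of the robot, y to its left, z up, the work surface at z = 0. Lengths are in mm, angles in rad, forces in N, time in s.
With the tool pointing down it reaches from about 275 to 825 mm from the base axis. Payload 5.2 kg.
Tool frame: the origin (TCP) lies at the very end of the fingers, on their centre line; the grasp point (between the pads) lies 19 mm behind it; z points along the fingers, y is the line along which they close (so a half turn about z gives the same grasp; the last joint's range is limited). The gripper opens to 93 mm and grips with 3 to 60 N. Pads are 15 mm wide; open, the fingers measure 128 mm over their backs; the gripper's body (75 mm by 188 mm) begins 65 mm behind the grasp point.
Start: joints at [0.932, 0.259, 1.535, -0, 1.348, -0.203], TCP at [232.154, 498.607, 218.653] pointing down, gripper open.
Joint ranges: [-3.14, 3.14], [-0.91, 2.08], [0.19, 2.58], [-1.22, 4.36], [0.22, 2.71], [-3.12, 3.12]. Speed limits (rad/s): [2.57, 2.57, 3.14, 3.14, 3.14, 3.14].

### API

Orientations are given as [roll, pitch, yaw] about the fixed x, y, z axes, in that order (R = Rz(yaw) Ry(pitch) Rx(roll)).
In Python, from bench import robot gives the robot as it stands. The module is installed in compiled form; this text tells all that it offers. Calls block until the motion is done:
- robot.move_ptp(position, orientation): joint-space move of the TCP to a pose.
- robot.move_linear(position, ori=None, speed=150, f_stop=None): straight line of the TCP; ori=None keeps the orientation; speed is the mean speed in mm/s. With f_stop (N) it stops when the force on the tool has changed by that much, and returns True; else False.
- robot.move_j(angles): joint-space move.
- robot.move_gripper(opening): opening from 0.0 (shut) to 1.0 (fully open); the grip force is fixed at half the most; returns when the fingers have stopped.
- robot.sleep(seconds).
- robot.inverse_kinematics(position, orientation): joint angles nearest the present ones, or None.
- robot.get_image(name): name is "side" or "top" or "wrist"; returns a dict with "img" (384x512x3 uint8, blue, green, red), "fovy" (degrees; the focal length in pixels is half the picture's height over the tangent of half this angle, whatever the lens; pixels are square), "cx", "cy" (the principal point, pixels), "eye" and "orientation" of the camera in the world. Camera axes: x right, y down, z forward; pixel columns grow to the right and rows downward; lengths in mm; the calibration is good to about 2 mm. The wrist camera is an equidistant fisheye: a pixel r from the principal point sees the ray r / f radians off the axis. A picture is of the moment at which its call begins. There is no depth.
A pose or a line that the arm cannot do raises robot.MotionError and nothing moves.
- robot.hand_in(): hands the job in; it is judged then, once.
Readings, each from a call of its own:
- robot.current_t(): time.
- robot.current_qpos(): joint angles.
- robot.current_joint_vel(): joint speeds.
- robot.current_joint_efforts(): joint torques, N m.
- robot.current_tcp_pos(): TCP position.
- robot.current_eef_rot(): TCP orientation.
- robot.current_contact_force(): force on the tool from outside, world axes, zero at the start.
- robot.current_ft_torque(): the same for the moment, N m.
- robot.current_gripper_width(): opening from 0.0 (shut) to 1.0 (fully open).
- robot.current_finger_force(): force on a finger pad.
Only numpy, scipy, OpenCV 4.12 (cv2) and the standard library are available. Lean on these libraries where they do the work, as an engineer would, in place of code of your own. Each camera call takes 0.05 s, during which the arm holds its last target. There are 200 camera calls.

### The job

Demagnetise the inspected bushings: pull the demagnetiser's drawer fully open, stand every flanged bushing upright on its flange inside the drawer, and then push the drawer fully shut. Only then reset the demagnetiser's tripped breaker: push its lever fully off (towards the end with the screws), and then throw it fully on (towards the lamp window). Leave the plain setting cylinder and the flat ring gauge where they are.

Things in the scene. Friction and masses are not known exactly. Their poses are not given: they have to be found in the camera images.
- bush0_center (a point): Loose bright steel flanged bushing (2 to 4 are present; None if absent), 60 mm high: round flange 56 mm across, 12 mm thick at its foot, then a round boss 40 mm across with a flat top and a dark 24 mm bore. 0.4 to 0.65 kg. Point: its centre, 30 mm above its underside; z is its own axis, up as it stands on its flange, as at the start.
- bush1_center (a point): Loose bright steel flanged bushing (2 to 4 are present; None if absent), 60 mm high: round flange 56 mm across, 12 mm thick at its foot, then a round boss 40 mm across with a flat top and a dark 24 mm bore. 0.4 to 0.65 kg. Point: its centre, 30 mm above its underside; z is its own axis, up as it stands on its flange, as at the start.
- bush2_center (a point): Loose bright steel flanged bushing (2 to 4 are present; None if absent), 60 mm high: round flange 56 mm across, 12 mm thick at its foot, then a round boss 40 mm across with a flat top and a dark 24 mm bore. 0.4 to 0.65 kg. Point: its centre, 30 mm above its underside; z is its own axis, up as it stands on its flange, as at the start.
- bush3_center (a point): Loose bright steel flanged bushing (2 to 4 are present; None if absent), 60 mm high: round flange 56 mm across, 12 mm thick at its foot, then a round boss 40 mm across with a flat top and a dark 24 mm bore. 0.4 to 0.65 kg. Point: its centre, 30 mm above its underside; z is its own axis, up as it stands on its flange, as at the start.
- master_center (a point): Bystander, to be left alone: a plain steel setting cylinder, no flange, no bore, 48 mm across, 80 mm high, standing loose among the bushings. The point is at its centre, 40 mm up.
- ringgauge_center (a point): Bystander, to be left alone: a flat dark steel ring gauge, 68 mm across and 24 mm high, lying loose among the bushings. The point is at its centre, 12 mm up.
- demag_drawer0 (a joint): Drawer of the demagnetiser, a fixed grey case ahead of the robot, 240 mm deep, 320 mm wide, 108 mm high, drawer front towards the robot, turned up to 0.1 rad. 0 = shut (starts 0 to 30 mm open), grows as it is pulled out along -x of drawer_floor; its stop is at 0.166 m. About 7 N of friction, no catch, stays where it is left.
- demag_drawer0_handle (a point): Middle of the drawer's horizontal steel bar handle, 120 mm long, about 10 mm thick, 35 mm in front of the drawer front, 70 mm above the bench and 38 mm below the top of the case; free all round for fingers from above. Moves with the drawer; x points into the case, y along the bar.
- drawer_floor (a point): Centre of the drawer's inner floor, 22 mm above the bench, moving with the drawer; x points into the case, y across, z up. Inside: x -97 to 97 mm, y -139 to 139 mm. Walls rise 64 mm above this floor, the front panel 73 mm. Fully open, x from -97 to about 60 mm is uncovered, the rest is under the case. A standing bushing passes under the case's top with 14 mm to spare.
- lever (a joint): Black paddle lever of the breaker. 0 = fully off, leaning 0.5 rad towards the box's -x end (two steel screws, roughly towards the robot); 1.0 rad = fully on, leaning 0.5 rad towards the +x end (small green lamp window). Starts tripped, about half-way (0.35 to 0.65). Stiff (about 2 N at its tip); stays where it is left.
- lever_tip (a point): Middle of the free end of the paddle lever, 70 mm from its pivot; the paddle is 34 mm wide (along y) and 14 mm thick. The tip is 106 to 115 mm above the bench.
- lever_pivot (a point): Pivot of the lever, in the middle of the breaker box, 45 mm above the bench and 5 mm below the box's top; fixed. x points to the on end, y along the pivot axis, z up. The box is fixed, grey, 130 mm long (x), 80 mm wide, 50 mm high, left of the demagnetiser, turned up to 0.45 rad.
There are look-alikes about, which are no part of the job. Leave any turquoise or yellow look-alike of the part that bears bush0_center alone.

How it is judged:
By the outcome, as a careful person would: the job done as asked, in the order asked, and still so for the second after the job is handed in, with the robot touching nothing.
Of bush0, bush1, bush2, bush3 only 2 to 4 are there at a start; the rules pass over those that are not, and their reading is None.
At some moment in a run one of bush0, bush1, bush2, bush3 may be knocked a few centimetres aside while the robot is not near it.
It also fails if it takes over 210 s, if anything falls off the work surface, if the arm or the gripper's body presses on something with over 40 N, if the wrist force passes 120 N, or if a joint passes its speed limit or range.

## Working session

There is one attempt and no reset: what is moved stays moved. The work goes in short steps, each a Python script; the robot and the scene stay as the last script left them, time stands still between calls to the robot, and variables do not carry over. Pictures are saved under pics/ and viewed, at most 14 in all, crops included, and the job is handed in when it is done.

```bash
mkdir -p pics
cat > h.py <<'E'
import numpy as np, cv2
from bench import robot
from scipy.spatial.transform import Rotation as R
def rot(o):
    o=np.array(o,float)
    return o if o.shape==(3,3) else R.from_euler('xyz',o).as_matrix()
def shot(n,f=None):
    d=robot.get_image(n)
    if f: cv2.imwrite('pics/'+f,d['img'])
    return d
def ray(d,u,v,fish=False):
    f=192/np.tan(np.radians(d['fovy'])/2); a=np.array([u-d['cx'],v-d['cy']])
    if fish:
        r=np.hypot(*a); t=r/f; c=np.array([*(np.sin(t)*a/max(r,1e-9)),np.cos(t)])
    else: c=np.array([*(a/f),1.])
    return rot(d['orientation'])@c
def onz(d,u,v,z,fish=False):
    r=ray(d,u,v,fish); e=np.array(d['eye']); return e+r*(z-e[2])/r[2]
def proj(d,p,fish=False):
    c=rot(d['orientation']).T@(np.array(p,float)-np.array(d['eye'])); f=192/np.tan(np.radians(d['fovy'])/2)
    if fish:
        n=np.hypot(c[0],c[1]); t=np.arctan2(n,c[2]); return np.array([d['cx'],d['cy']])+f*t*c[:2]/n
    return np.array([d['cx'],d['cy']])+f*c[:2]/c[2]
E
python3 - <<'E'
from h import *
for n in('top','side','wrist'):
    d=shot(n,n+'0.png'); print(n,d['fovy'],d['cx'],d['cy'],d['eye'],d['orientation'])
t=cv2.imread('pics/top0.png');cv2.imwrite('pics/top0b.png',cv2.resize(t,(800,600),interpolation=cv2.INTER_CUBIC))
t=cv2.imread('pics/side0.png');cv2.imwrite('pics/side0b.png',cv2.resize(t,(800,600),interpolation=cv2.INTER_CUBIC))
print(robot.current_eef_rot())
E
```

```text
top 43.56212923806647 254.22384202344182 194.0724662574829 [ 293.88387689  -74.35841181 1502.64969098] [-2.96491728  0.02024834 -1.59315198]
side 44.26141686026235 257.60916962450074 191.13224465246154 [ 426.36849426 1066.64878492 1254.66325833] [-2.37170637 -0.00339408 -3.05947965]
wrist 65.70646984690485 249.66649560605367 194.50663353826118 [171.84517195 525.76823856 384.80302735] [2.90050028e+00 1.86310087e-03 1.13375942e+00]
[-3.14026235e+00 -2.84593761e-04  2.70579953e+00]
```

View pics/top0b.png

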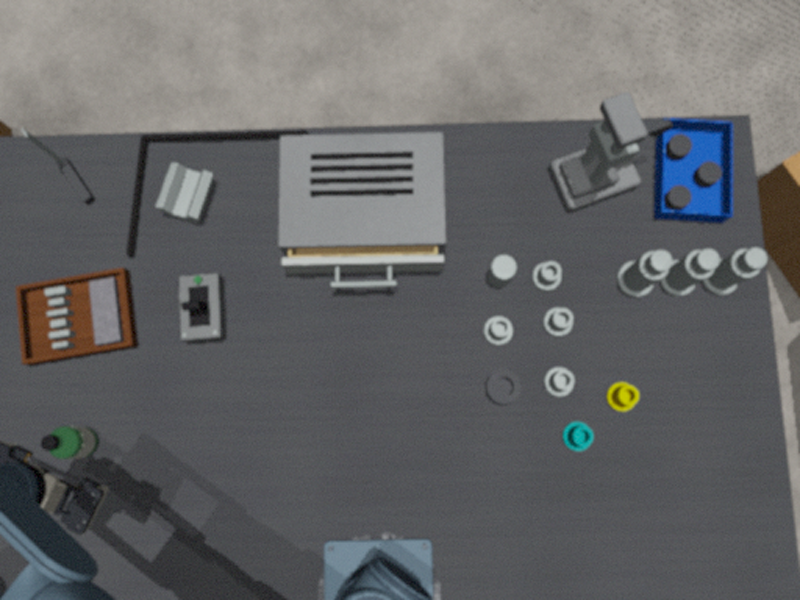

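View pics/side0b.png

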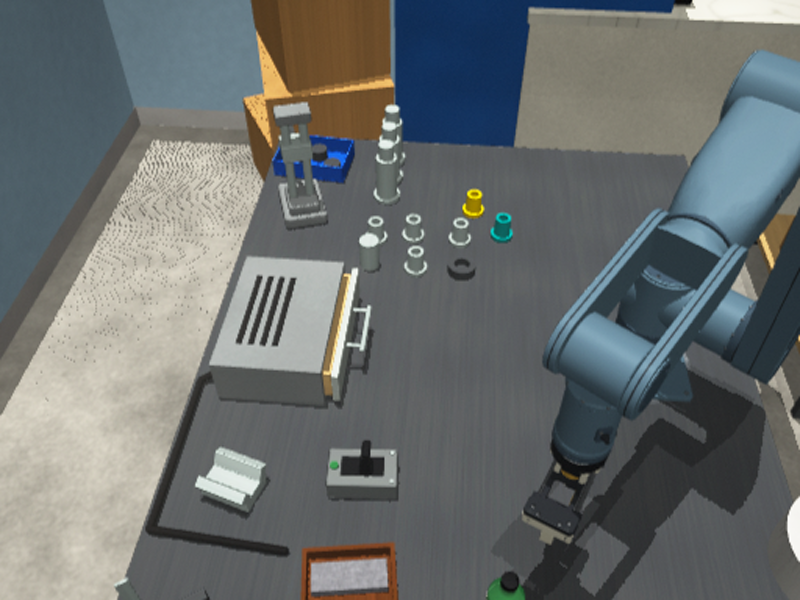

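The top view (800x600) shows four steel bushings near (547,275), (559,321), (498,330) and (560,381). The plain cylinder is at (503,268), the ring gauge at (503,387), and turquoise/yellow look-alikes at (578,436) and (623,396). The tall pieces at (640..765,270) are too tall to be bushings. The case is at (280-445,135-265), its handle at (333-396,285), and the breaker at (200,307).

```bash
cat > bush.py <<'E'
from h import *
def blobs(img,lo=(270,150),hi=(410,300),th=150):
    """bright low-saturation blobs in top view window"""
    hsv=cv2.cvtColor(img,cv2.COLOR_BGR2HSV)
    m=((hsv[...,2]>th)&(hsv[...,1]<60)).astype(np.uint8)
    w=np.zeros_like(m); w[lo[1]:hi[1],lo[0]:hi[0]]=1; m*=w
    cs,_=cv2.findContours(m,cv2.RETR_EXTERNAL,cv2.CHAIN_APPROX_NONE)
    return [c for c in cs if cv2.contourArea(c)>60]
E
python3 - <<'E'
from bush import *
d=shot('top'); img=d['img']
for c in blobs(img):
    (u,v),r=cv2.minEnclosingCircle(c); print('blob',round(u),round(v),round(r,1),cv2.contourArea(c),onz(d,u,v,36).round(),onz(d,u,v,60).round())
s=.64
for n,u,v,z in[('hL',333,285,70),('hR',396,283,70),('cFL',279,247,108),('cFR',445,243,108),('cBL',279,136,108),('cBR',443,132,108),('lamp',198,280,50),('sc1',184,333,50),('sc2',217,332,50),('tip',188,306,112),('bFL',182,342,50),('bFR',222,339,50),('bBL',180,275,50),('bBR',219,272,50),('ring',503,387,24)]:
    print(n,onz(d,u*s,v*s,z).round())
c=img[150:300,270:410]; cv2.imwrite('pics/crop1.png',cv2.resize(c,None,fx=4,fy=4,interpolation=cv2.INTER_CUBIC))
E
```

```text
blob 358 244 9.2 239.0 [ 395. -361.   36.] [ 394. -356.   60.]
blob 318 211 9.0 227.5 [ 498. -247.   36.] [ 495. -244.   60.]
blob 357 205 9.2 237.0 [ 514. -367.   36.] [ 510. -362.   60.]
blob 350 175 9.3 227.0 [ 608. -350.   36.] [ 603. -345.   60.]
blob 322 170 7.7 167.0 [ 626. -265.   36.] [ 621. -261.   60.]
hL [590.  73.  70.]
hR [590. -50.  70.]
cFL [659. 173. 108.]
cFR [ 658. -146.  108.]
cBL [885. 174. 108.]
cBR [ 883. -149.  108.]
lamp [611. 344.  50.]
sc1 [505. 369.  50.]
sc2 [506. 304.  50.]
tip [548. 344. 112.]
bFL [488. 373.  50.]
bFR [492. 294.  50.]
bBL [622. 380.  50.]
bBR [626. 303.  50.]
ring [ 387. -254.   24.]
```

View pics/crop1.png

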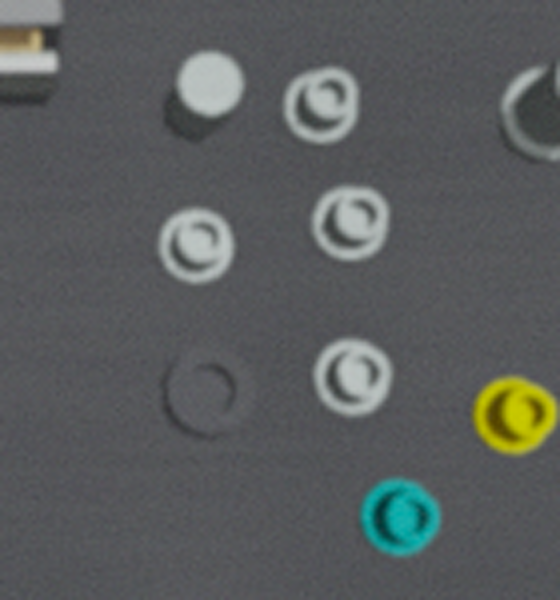

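The crop confirms four steel flanged bushings with light tops on a ring flange. The plain disc at upper left is the setting cylinder, the dark ring is the gauge, and the coloured ones are to be left. Next is a look at the handle from close by.

Run:
```python
from h import *
P=np.pi
for p in [(590,12,51),(430,12,51),(608,-350,20),(395,-361,20),(560,110,45),(560,-85,45),(557,337,120)]:
    print(p,[(y,None if (q:=robot.inverse_kinematics(p,[P,0,y])) is None else np.round(q,2)) for y in (P/2,-P/2)])
```

```text
(590, 12, 51) [(1.5707963267948966, array([-0.17,  0.49,  1.64, -0.  ,  1.01, -0.17])), (-1.5707963267948966, array([-0.17,  0.49,  1.64, -0.  ,  1.01,  2.97]))]
(430, 12, 51) [(1.5707963267948966, array([-0.23,  0.25,  2.03, -0.  ,  0.87, -0.23])), (-1.5707963267948966, array([-0.23,  0.25,  2.03, -0.  ,  0.87,  2.91]))]
(608, -350, 20) [(1.5707963267948966, array([-0.68,  0.69,  1.35,  0.  ,  1.1 , -0.68])), (-1.5707963267948966, array([-0.68,  0.69,  1.35, -0.  ,  1.1 ,  2.46]))]
(395, -361, 20) [(1.5707963267948966, array([-0.95,  0.45,  1.81,  0.  ,  0.89, -0.95])), (-1.5707963267948966, array([-0.95,  0.45,  1.81, -0.  ,  0.89,  2.19]))]
(560, 110, 45) [(1.5707963267948966, array([-0.  ,  0.47,  1.7 , -0.  ,  0.98, -0.  ])), (-1.5707963267948966, None)]
(560, -85, 45) [(1.5707963267948966, array([-0.35,  0.46,  1.71,  0.  ,  0.97, -0.35])), (-1.5707963267948966, array([-0.35,  0.46,  1.71, -0.  ,  0.97,  2.79]))]
(557, 337, 120) [(1.5707963267948966, array([ 0.37,  0.51,  1.41, -0.  ,  1.22,  0.37])), (-1.5707963267948966, array([ 0.37,  0.51,  1.41,  0.  ,  1.22, -2.77]))]
```

Run:
```python
from h import *
P=np.pi
robot.move_ptp([580,12,260],[P,0,P/2]); robot.move_gripper(0.3)
d=shot('wrist','w1.png'); print(robot.current_t(),d['eye'],d['orientation'])
for p in[(590,73,70),(590,-50,70),(590,12,70),(625,12,95)]: print(p,proj(d,p,True).round())
import pickle; pickle.dump({k:d[k] for k in d},open('w1.pkl','wb'))
```

```text
3.5333 [579.1621733   77.15048739 426.86841649] [ 2.90064809e+00 -1.00557111e-03 -1.26748379e-03]
(590, 73, 70) [258. 126.]
(590, -50, 70) [258. 225.]
(590, 12, 70) [258. 177.]
(625, 12, 95) [290. 181.]
```

View pics/w1.png

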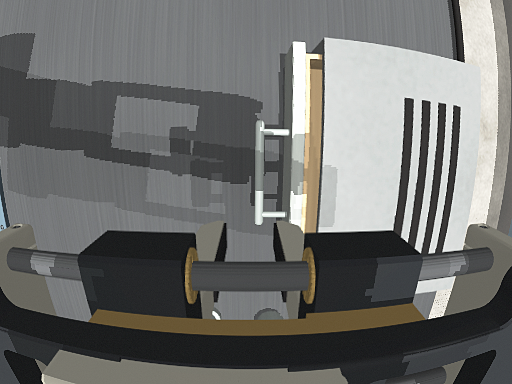

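The wrist view shows the bar from (261,122) to (259,222), the panel top at about u=292-305, and the case edge at about u=322.

Run:
```python
from h import *
import pickle
P=np.pi
d=pickle.load(open('w1.pkl','rb'))
a=onz(d,261,122,70,True);b=onz(d,259,222,70,True);print(a,b,onz(d,293,45,95,True),onz(d,325,40,108,True),onz(d,318,225,108,True))
m=(a+b)/2; m[1]=np.clip(m[1],5,20); print(m)
if not(580<m[0]<600): raise SystemExit
o=[P,0,P/2]
robot.move_linear([m[0]-1,m[1],110],o)
print('down',robot.move_linear([m[0]-1,m[1],51],f_stop=8,speed=80))
f=robot.move_gripper(0.0); print(robot.current_gripper_width(),robot.current_finger_force(),robot.current_tcp_pos(),robot.current_contact_force().round(1))
```

```text
[592.99835216  78.21811481  70.        ] [591.20765959 -46.48103095  70.        ] [627.95199629 167.27790466  95.        ] [661.69637663 172.05277266 108.        ] [658.49590803 -37.69621455 108.        ]
[592.10300588  15.86854193  70.        ]
down False
0.10902171577149394 29.999131858348846 [591.39202681  15.82649611  51.50174978] [-0.1  0.   3.4]
```

Run:
```python
from h import *
P=np.pi
p=np.array(robot.current_tcp_pos()); ux=np.array([1,-0.015,0])
print(robot.move_linear(p-172*ux,speed=80,f_stop=22))
robot.sleep(.3); print(robot.current_tcp_pos(),robot.current_contact_force().round(1),robot.current_gripper_width())
robot.move_gripper(0.27); q=np.array(robot.current_tcp_pos()); robot.move_linear([q[0],q[1],125],speed=200)
robot.move_ptp([500,-190,300],[P,0,P/2])
d=shot('wrist','w2.png');t=shot('top','t2.png');print(robot.current_t())
im=np.hstack([cv2.resize(d['img'],(400,300)),cv2.resize(t['img'],(400,300))]);cv2.imwrite('pics/c2.png',im)
import pickle; pickle.dump({k:d[k] for k in d},open('w2.pkl','wb'))
```

```text
True
[444.07124029  16.94144975  51.53054256] [1.4 0.4 2.1] 0.10660559630071664
10.1833
```

View pics/w2.png

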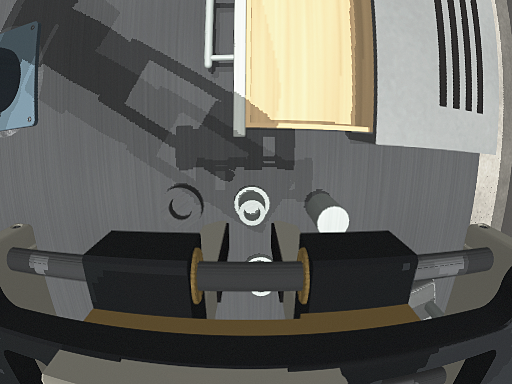

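View pics/t2.png

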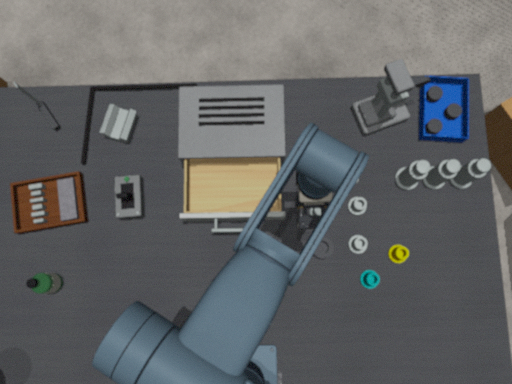

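The wrist view shows the drawer open, with the panel's inner top edge at about u=247, the right wall at about v=129 and the case edge at about u=376. The nearest bushing is at (251,204), the cylinder at (333,218) and the ring at (185,203). Nothing has been disturbed.

```bash
cat >> bush.py <<'E'
O=[np.pi,0,np.pi/2]
def measure(g,z=240,save=None):
    """look straight down on bushing near g; flange centre from its outline"""
    robot.move_ptp([g[0],g[1]-65,z],O); d=shot('wrist',save)
    u,v=proj(d,[g[0],g[1],12],True).astype(int); best=None
    w=48; x0,y0=max(u-w,0),max(v-w,0)
    c=d['img'][y0:v+w,x0:u+w]; hsv=cv2.cvtColor(c,cv2.COLOR_BGR2HSV)
    m=((cv2.GaussianBlur(hsv[...,2],(3,3),0)>150)&(hsv[...,1]<50)).astype(np.uint8)
    cs,_=cv2.findContours(m,cv2.RETR_EXTERNAL,cv2.CHAIN_APPROX_NONE)
    for k in cs:
        (a,b),r=cv2.minEnclosingCircle(k); p=onz(d,a+x0,b+y0,12,True); e=onz(d,a+x0+r,b+y0,12,True)
        R_=np.hypot(*(e-p)[:2]); print('  blob',p[:2].round(1),'R',R_.round(1))
        if 25<R_<33 and (best is None or np.hypot(*(p-g_(g))[:2])<np.hypot(*(best-g_(g))[:2])): best=p
    return best
def g_(g): return np.array([g[0],g[1],12.])
def pick(p):
    robot.move_gripper(0.75)
    robot.move_ptp([p[0],p[1],140],O)
    print(' dn',robot.move_linear([p[0],p[1],22],speed=110,f_stop=8))
    robot.move_gripper(0.0); w=robot.current_gripper_width()*93
    print(' width',round(w,1),robot.current_finger_force())
    return 37<w<43
def place(q):
    robot.move_linear([*robot.current_tcp_pos()[:2],160],speed=200)
    print(' width up',round(robot.current_gripper_width()*93,1))
    robot.move_ptp([q[0],q[1],160],O)
    r=robot.move_linear([q[0],q[1],42.5],speed=90,f_stop=5)
    z=robot.current_tcp_pos()[2]; print(' placed stop',r,'z',round(z,1))
    if z>48: print('STOPPED HIGH'); return False
    robot.move_gripper(0.62); robot.move_linear([q[0],q[1],160],speed=200)
    return True
E
python3 - <<'E'
from bush import *
import pickle
d=pickle.load(open('w2.pkl','rb'))
for n,u,v,z in[('panel in',247,60,95),('panel out',234,60,95),('wall R',300,129,86),('case',376,60,108)]: print(n,onz(d,u,v,z,True).round(1))
p=measure((497,-247)); print(p,robot.current_t())
if p is not None and pick(p): print(robot.current_t())
E
```

```text
panel in [495.2 -43.7  95. ]
panel out [479.2 -43.6  95. ]
wall R [ 562.6 -130.3   86. ]
case [658.1 -36.2 108. ]
  blob [ 502.3 -248.4] R 28.5
[ 502.31925855 -248.42764812   12.        ] 10.8333
 dn False
 width 39.7 30.000470280647278
14.0667
```

Run:
```python
from bush import *
C=np.array([590,14.7])
slot=lambda k: C+[-25,0.4]+k*np.array([0.015,1])
if not place(slot(96)): raise SystemExit
for g,k in(((608,-350),32),((514,-367),-32),((395,-361),-96)):
    p=measure(g); print(k,p,robot.current_t())
    if p is None or not pick(p): print('STOP'); break
    if not place(slot(k)): break
print(robot.current_t(),robot.current_tcp_pos())
```

```text
width up 39.6
 placed stop True z 44.1
  blob [ 609.8 -351.3] R 28.2
32 [ 609.75403332 -351.29909856   12.        ] 20.75
 dn False
 width 39.6 30.000203847885132
 width up 40.1
 placed stop True z 44.0
  blob [ 449.9 -385.4] R 23.5
  blob [ 515.9 -368.7] R 28.3
-32 [ 515.91997819 -368.66739136   12.        ] 30.2167
 dn False
 width 39.8 30.000201165676117
 width up 39.3
 placed stop True z 44.1
  blob [ 436.5 -385. ] R 28.6
-96 [ 436.54609404 -384.9926248    12.        ] 39.4083
 dn False
 width 39.9 30.00023603439331
 width up 39.6
 placed stop True z 44.1
46.8083 [562.83462382 -80.65028226 159.02570896]
```

All four are placed, including the last one, which had been knocked from (395,-361) to (436,-385). I'll check the drawer and the bench before shutting it.

Run:
```python
from bush import *
robot.move_ptp([440,-60,280],O); d=shot('wrist','w3.png')
robot.move_ptp([440,15,280],O); t=shot('top','t3.png'); 
cv2.imwrite('pics/c3.png',np.hstack([cv2.resize(d['img'],(400,300)),cv2.resize(t['img'],(400,300))]))
for p in[(444,17,70),(444,77,70),(444,-43,70)]: print(proj(d,p,True).round())
```

```text
[253. 114.]
[253.  67.]
[253. 161.]
```

View pics/c3.png

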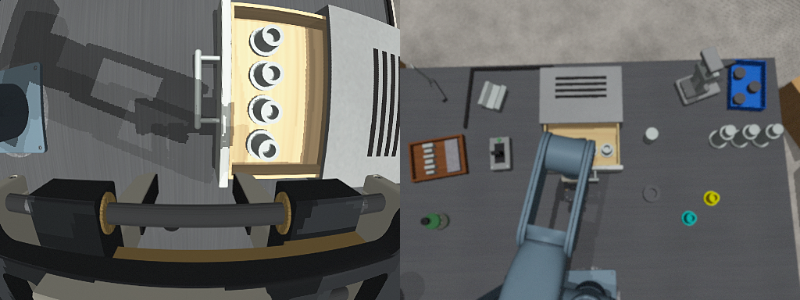

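The wrist half shows all four bushings upright in the drawer, at (264-270, 40-145). The top half shows the cylinder (652,134) and ring (652,192) unmoved and no steel bushing left on the bench. I'll shut the drawer.

Run:
```python
from bush import *
robot.move_gripper(0.27)
robot.move_linear([444.1,16.9,125],O,speed=200)
print(robot.move_linear([444.1,16.9,51.5],f_stop=8,speed=80))
robot.move_gripper(0); print(robot.current_gripper_width())
p=np.array(robot.current_tcp_pos()); ux=np.array([1,-0.015,0])
print(robot.move_linear(p+175*ux,speed=70,f_stop=24),robot.current_tcp_pos(),robot.current_contact_force().round(1))
robot.sleep(.3); print(robot.current_tcp_pos(),robot.current_contact_force().round(1))
robot.move_gripper(0.27); q=robot.current_tcp_pos(); robot.move_linear([q[0],q[1],200],speed=200)
robot.move_ptp([556,272,280],O); d=shot('wrist','w4.png'); print(robot.current_t())
import pickle; pickle.dump(dict(d),open('w4.pkl','wb'))
```

```text
False
0.10724753077807563
True [609.36296328  15.70751625  51.88631585] [-1.5  0.5  5.1]
[609.35866372  15.69247348  51.87635684] [-0.3 -0.1  5.3]
56.1917
```

View pics/w4.png

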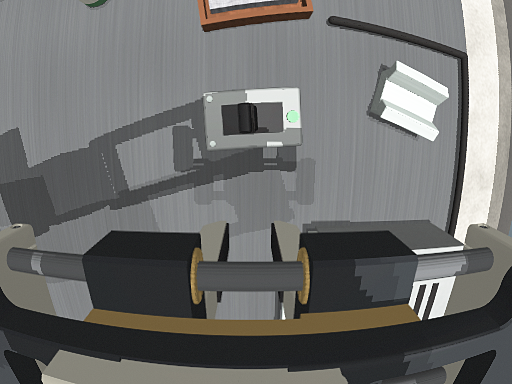

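Drawer travel was 165.3 mm into the stop, so it is shut. In the wrist view the box corners are at (207,94), (298,88), (302,145) and (210,150), the lamp at (292,116), and the paddle at u=238-257, v=105-132.

Run:
```python
from bush import *
import pickle
d=pickle.load(open('w4.pkl','rb'))
f=lambda u,v,z:onz(d,u,v,z,True)
c=[f(*k,50) for k in((207,94),(298,88),(302,145),(210,150))]
for k in c: print(k.round(1))
C=sum(c)/4; ex=(c[1]+c[2]-c[0]-c[3])[:2]; L=np.hypot(*ex)/2; yaw=np.arctan2(ex[1],ex[0])
print('C',C.round(1),'L',L,'W',np.hypot(*(c[0]+c[1]-c[2]-c[3])[:2])/2,'yaw',yaw,'lamp',f(292,116,50).round(1),'tip',f(247,118,112).round(1))
if not(120<L<140): raise SystemExit
e=np.array([np.cos(yaw),np.sin(yaw)]); P=lambda x,z:[*(C[:2]+x*e),z]
o=[np.pi,0,np.pi/2+yaw]
def rel(): return round(float((np.array(robot.current_tcp_pos())[:2]-C[:2])@e),1)
robot.move_gripper(0); robot.move_ptp(P(55,160),o)
print('dn',robot.move_linear(P(55,80),speed=100,f_stop=8))
print('off',robot.move_linear(P(-12,80),speed=50,f_stop=14),rel(),robot.current_contact_force().round(1))
robot.move_linear(P(25,80),speed=100); robot.move_linear(P(25,165),speed=150)
robot.move_ptp(P(0,280)-np.array([0,65,0]),o)
d=shot('wrist','w5.png'); pickle.dump((C,yaw),open('box.pkl','wb'))
cv2.imwrite('pics/w5c.png',cv2.resize(d['img'][60:180,180:330],None,fx=4,fy=4,interpolation=cv2.INTER_CUBIC))
```

```text
[499.2 375.4  50. ]
[619.5 383.5  50. ]
[625.6 306.8  50. ]
[502.2 300.   50. ]
C [561.6 341.4  50. ] L 122.06733532945671 W 76.14680295610617 yaw 0.0613536235345945 lamp [611.5 345.5  50. ] tip [552.5 341.3 112. ]
dn False
off True -4.6 [1.  0.1 3.2]
```

View pics/w5c.png

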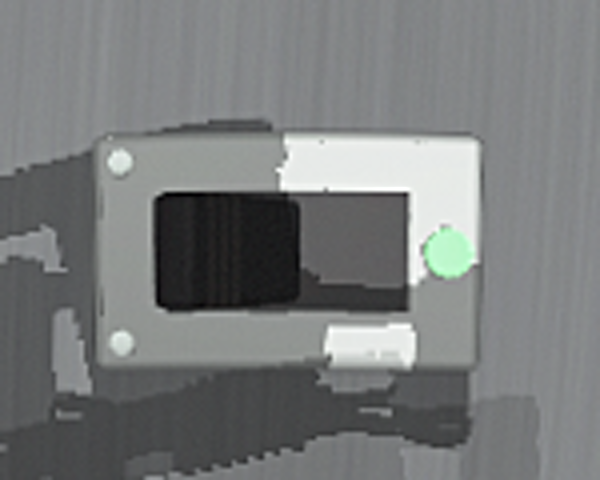

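The lever now leans fully against the screw end (crop u 155-300), stopped by force. Now I'll throw it on.

Run:
```python
from bush import *
import pickle
C,yaw=pickle.load(open('box.pkl','rb'))
e=np.array([np.cos(yaw),np.sin(yaw)]); P=lambda x,z:[*(C[:2]+x*e),z]
o=[np.pi,0,np.pi/2+yaw]
def rel(): return round(float((np.array(robot.current_tcp_pos())[:2]-C[:2])@e),1)
robot.move_ptp(P(-78,170),o)
print('dn',robot.move_linear(P(-78,80),speed=100,f_stop=8))
print('on',robot.move_linear(P(18,80),speed=50,f_stop=14),rel(),robot.current_contact_force().round(1))
robot.move_linear(P(-25,80),speed=100); robot.move_linear(P(-25,165),speed=150)
robot.move_ptp(P(0,280)-np.array([0,65,0]),o)
d=shot('wrist')
robot.move_ptp([300,300,300],O); t=shot('top'); print(robot.current_t())
a=cv2.resize(d['img'][60:180,180:330],(400,320)); b=cv2.resize(t['img'][60:310,100:412],(400,320))
cv2.imwrite('pics/c6.png',np.hstack([a,b]))
```

```text
dn False
on True -1.2 [-2.3 -1.2  5.2]
67.3083
```

View pics/c6.png

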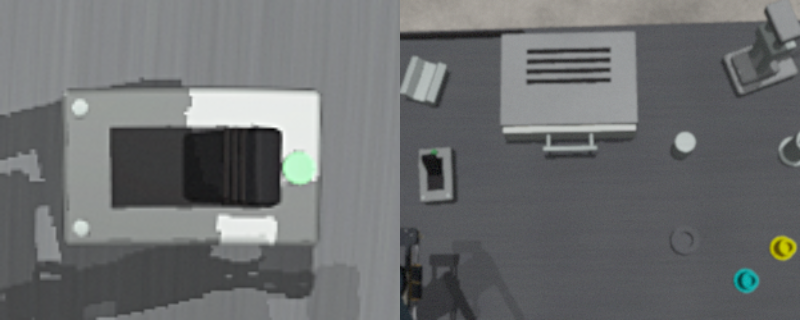

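The lever leans fully to the lamp end, its end positions are symmetric about the pivot, the drawer is flush, and the bystanders haven't moved.

```bash
python3 -c "
from bench import robot
print(robot.hand_in())"
```

```text
the job is handed in; nothing more can be done
None
```

The job is handed in: all four bushings stand upright in the shut drawer, the breaker was then pushed fully off and thrown fully on, and the setting cylinder and ring gauge are where they were.

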